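# Slide the loaded bottle crate into its parking bay

### The arm

A 6-joint arm with a two-finger parallel gripper is mounted at the origin on a cart in front of the work surface, level with it; the furniture and walls round the work are solid. World frame = base frame: x ahead of the robot, y to its left, z up, the work surface at z = 0. Lengths are in mm, angles in rad, forces in N, time in s.
With the tool pointing down it reaches from about 425 to 925 mm from the base axis. Payload 12.5 kg.
Tool frame: the origin (TCP) lies at the very end of the fingers, on their centre line; the grasp point (between the pads) lies 19 mm behind it (r.grip_point_offset is the distance from the TCP to the grasp point, in mm); z points along the fingers, y is the line along which they close (so a half turn about z gives the same grasp; the last joint's range is limited). The gripper opens to 85 mm and grips with 20 to 120 N. Pads are 22 mm wide; open, the fingers measure 114 mm over their backs; the gripper's body (76 mm by 85 mm) begins 54 mm behind the grasp point. The pads swing forward as they close: fully open they stand 13 mm farther back than shut.
Start: joints at [1.054, 0.491, 1.559, -0, 1.092, -0.106], TCP at [249.574, 573.025, 231.327] pointing down, gripper open.
Joint ranges: [-3.1, 3.1], [-0.84, 2.19], [0.05, 2.79], [-1.13, 4.28], [0.06, 2.93], [-2.69, 2.69]. Speed limits (rad/s): [2.22, 2.22, 2.79, 3.14, 3.14, 3.14].

### API

Orientations are given as a rotation vector (axis times angle).
In Python, from bench import r gives the robot as it stands.
- The arm moves only by the tool move_arm, never from a script. Its argument "steps" is a list of rows, each an object with "hand": the finger opening in m, from 0 to 0.0854; "travel": the shift along the world's x, y, z in m, a list of three; "twist": the turn about the world's z in degrees. In form: [{"hand": hand, "travel": [tx, ty, tz], "twist": twist}, ...]. A call has 1 to 8 rows; each row shifts and turns the commanded pose from where the row before left it; what a row does not reach is not made up. A row lasts 1/10 s, in which the tool goes at most 50 mm and 8.59 degrees, less where a joint would pass 70% of its speed; a pose out of reach is approached as far as the arm can. A call is refused whole if a number of a shift passes 0.05 or a number of a turn 8.59, either way. A call with a gripper value outside its range is refused whole. The fingers move at their own pace and stop on an object; "squeeze" is the grip in N (left out, the last holds). Time passes only in rows, so rows that do not move let the fingers close. It gives the time, the measured TCP pose, the force, the opening and the grip force at its end, in the units of the state.
- r.get_state(): the state, without advancing time (a new reading comes with each control period).
- r.capture(name): name is "scene" or "top" or "wrist"; returns a dict with "image" (420x560x3 uint8, red, green, blue), "mtx" (3x3 intrinsics, pixels), "rvec" (rotation vector, rad) and "tvec" (3), from world to camera coordinates, as OpenCV has them. Camera axes: x right, y down, z forward; pixel columns grow to the right and rows downward; lengths in mm; the calibration is good to about 2 mm. A picture is of the moment at which its call begins. There is no depth.
- r.hand_in(): hands the job in; it is judged then, once.
The state is a dict: "time": time; "q": joint angles; "joint_velocities": joint speeds; "joint_torque": joint torques, N m; "ee_pos": TCP position; "tcp_rot": TCP orientation; "force": force on the tool from outside, world axes, zero at the start; "wrist_torque": the same for the moment, N m; "opening": opening from 0.0 (shut) to 1.0 (fully open); "grasp_force": force on a finger pad.
Only numpy, scipy, OpenCV 4.12 (cv2) and the standard library are available. Lean on these libraries where they do the work, as an engineer would, in place of code of your own. Each camera call takes 0.05 s, during which the arm holds its last target. There are 200 camera calls.

### The job

Push the heavy bottle crate across the bench into the wooden parking bay until it sits fully home, square and flush against the back stop. Push it with the fingertips only low down, on the edge of its blue base board, so that it slides upright: do not touch the slatted box or the bottles in it, and do not tip, lift or grasp the crate. Leave the purple paint bottle, the orange jar and the tape roll where they stand, and finish with the hand clear.

Things in the scene. Friction and masses are not known exactly. Their poses are not given: they have to be found in the camera images.
- crate: the whole crate, about 1.5 kg, which slides on the bench with 6 to 14 N of push. Its blue base board is 150 (x) x 140 (y) x 28 mm high. Origin: centre of the base board's underside, on the bench; x points to the bay (the far edge is at x = +75 mm), z up. The near 57 mm of the base board is a bare ledge; the slatted box stands on the rest. Pushed higher than about 80 mm above the bench it can tip over
- crate_box: the slatted wooden box fixed on the base board, 92 (x) x 130 (y) x 130 mm high, with two squeeze bottles fixed in it that reach 216 mm above the bench; not to be touched. Origin: centre of the box's underside, 28 mm ahead of the crate's origin and 28 mm above the bench; axes as the crate's
- push_edge (a point): middle of the near (robot-side) vertical face of the blue base board, 14 mm above the bench, 75 mm behind the crate's origin; the face is 140 mm wide and 28 mm high, at right angles to the crate's x axis
- dock: parking bay, a U of wooden battens fixed to the bench, open towards the robot. Origin: on the bench at the middle of the back stop's face; x points from the mouth into the back stop, so the crate's origin is 75 mm before it (x = -75 mm) when fully home. The side battens are 26 mm high and 158 mm apart (9 mm to spare each side of the base board), straight for 50 mm from the stop, then flared outwards to 204 mm apart at 100 mm from the stop; the back stop is 40 mm high
- purple_bottle: purple paint bottle, 37 mm across, 112 mm high, loose, stands to the left of the bay; origin at the centre of its underside
- orange_jar: orange paint jar with black cap, 68 mm across, 107 mm high, loose, stands to the right of the bay; origin at the centre of its underside
- tape_roll: tan roll of masking tape lying flat, 104 mm across, 24 mm high, loose, to the right and nearer the robot; origin at the centre of its underside
Things that resemble listed ones, but are neither listed nor needed, are in the scene too. There is more than one size of the crate; the one meant has the size given above.

How it is judged (in metres and radians):
On the way:
1. the fingers push the crate and it has slid at least 30 mm, upright (distance of crate from where it was at the start of the episode above 0.03 m and contact force between the fingers and crate above 0.5 N and angle between crate's own z axis and vertical below 0.1 rad), for 0.05 s.
At the end, for the whole second after the job is handed in: the crate stands still and upright on the bench between the side battens, its base board within 6 mm of the back stop and square to it within 0.06 rad (x of crate in the frame of dock between -0.081 and -0.07 m and y of crate in the frame of dock between -0.015 and 0.015 m and angle between the x axis of crate and the x axis of dock, either way round below 0.06 rad and angle between crate's own z axis and vertical below 0.03 rad and height (world z) of crate below 0.004 m and linear speed of crate below 0.01 m/s); the robot touches nothing.
It fails at once if the crate tips (more than 0.12 rad) (angle between crate's own z axis and vertical above 0.12 rad).
It fails at once if the crate is lifted off the bench (more than 15 mm) (height (world z) of crate above 0.015 m).
It fails at once if the fingers or the arm push on the slatted box or its bottles (more than 3 N) (contact force between any of the fingers, the arm and crate_box above 3 N).
It fails at once if the purple bottle, the orange jar or the tape roll is moved by more than 15 mm (distance of any of purple_bottle, orange_jar, tape_roll from where it was at the start of the episode above 0.015 m).
It also fails if it takes over 42 s, if anything falls off the work surface, if the arm or the gripper's body presses on something with over 40 N, if the wrist force passes 120 N, or if a joint passes its speed limit or range.

## Working session

There is one attempt and no reset: what is moved stays moved. The work goes in short steps, Python scripts to look and compute and a tool call to move; the robot and the scene stay as the last step left them, time stands still between calls to the robot, and variables do not carry over. Pictures are saved under pics/ and viewed, at most 10 in all, crops included, and the job is handed in when it is done.

Besides the shell and the picture viewer there is one more tool, called after "Emit:" by a JSON object that holds its "method" and its "body". move_arm: Moves the arm, as the interface text tells. Its arguments: {"type":"object","properties":{"steps":{"type":"array"},"squeeze":{"type":"number"}},"required":["steps"]}

```bash
mkdir -p pics; cat > h.py <<'E'
import numpy as np,cv2
from bench import r
def cap(n,f):
    c=r.capture(n); np.savez(f'pics/{f}.npz',**c)
    cv2.imwrite(f'pics/{f}.png',cv2.cvtColor(c['image'],cv2.COLOR_RGB2BGR)); return c
def load(f): return dict(np.load(f'pics/{f}.npz'))
def ray(c,uv,z=0):
    R=cv2.Rodrigues(np.array(c['rvec'],float))[0]; t=np.array(c['tvec'],float).ravel()
    o=-R.T@t; d=R.T@np.linalg.inv(c['mtx'])@np.array([uv[0],uv[1],1.])
    return o+d*(z-o[2])/d[2]
def proj(c,P): return cv2.projectPoints(np.array(P,float).reshape(-1,3),np.array(c['rvec'],float),np.array(c['tvec'],float),c['mtx'],None)[0].reshape(-1,2)
E
python3 - <<'E'
from h import *
a=cap('scene','s0');b=cap('top','t0')
im=np.hstack([cv2.imread('pics/s0.png'),cv2.imread('pics/t0.png')])
print(r.get_state()['time'])
E
```

```text
0.1
```

View pics/t0.png

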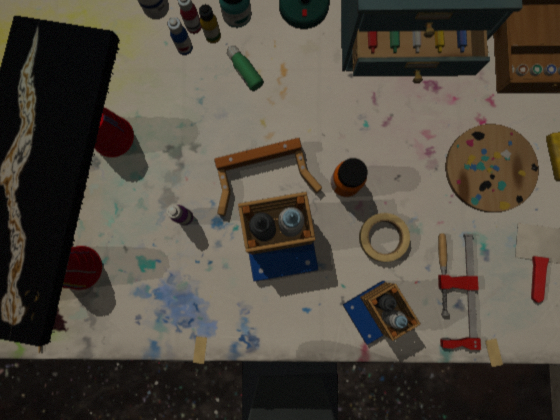

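View pics/s0.png

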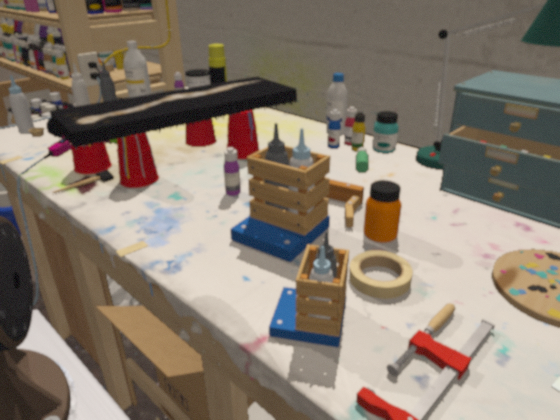

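The top view shows two blue-based crates: a large one at (280,237) in front of the bay and a small one at (383,312). The large one should be the 150x140 crate, and I'll check its size in a crop. The bay's back stop is at (258,152), the purple bottle at (180,213), the jar at (350,177) and the tape at (385,239).

```bash
python3 - <<'E'
from h import *
im=cv2.imread('pics/t0.png')[120:300,170:410]
im=np.clip(im.astype(float)*1.6,0,255).astype(np.uint8)
cv2.imwrite('pics/t0c.png',cv2.resize(im,None,fx=3.3333,fy=3.3333,interpolation=cv2.INTER_CUBIC))
c=load('t0')
for n,uv,z in [('baseNL',(252,280),28),('baseNR',(317,271),28),('small',(383,312),28),('boardedge',(118,35),150),('boardbot',(48,342),150),('edge',(270,362),0)]:
    print(n,ray(c,uv,z).round(1))
R=cv2.Rodrigues(c['rvec'])[0];print((-R.T@c['tvec'].ravel()).round())
E
```

```text
baseNL [487.2  87.1  28. ]
baseNR [506.6 -49.7  28. ]
small [ 422.8 -185.6   28. ]
boardedge [967.3 346.6 150. ]
boardbot [377.2 449.3 150. ]
edge [314.   49.3   0. ]
[515.  18. 946.]
```

View pics/t0c.png

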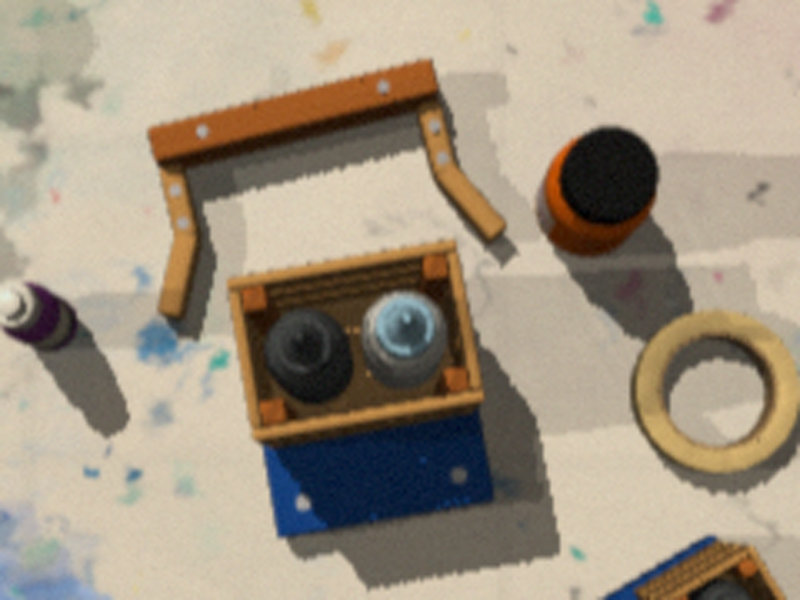

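The crop shows the large crate. Its base near edge runs from (280,537) to (493,500) in crop pixels, about 138 mm, which matches 140, so this is the one meant. The small crate at lower right (700,570) is only about 70 % of that size. Next I'll fit the poses.

```bash
cat >> h.py <<'E'
from scipy.optimize import least_squares
def T(p,pts):
    pts=np.array(pts,float);c,s=np.cos(p[2]),np.sin(p[2])
    return np.c_[p[0]+c*pts[:,0]-s*pts[:,1],p[1]+s*pts[:,0]+c*pts[:,1],pts[:,2]]
def fit(c,pts,uv,p0):
    f=least_squares(lambda p:(proj(c,T([p[0]*100,p[1]*100,p[2]],pts))-uv).ravel(),[p0[0]/100,p0[1]/100,p0[2]],loss='soft_l1')
    return np.array([f.x[0]*100,f.x[1]*100,f.x[2]]),np.abs(f.fun.reshape(-1,2)).round(1)
CR=[(-75,70,28),(-75,-70,28),(74,65,158),(74,-65,158),(-18,65,158),(-18,-65,158)]
DK=[(-50,79,26),(-100,102,26),(-50,-79,26),(-100,-102,26)]
def box(c,p,pts): return proj(c,T(p,pts))
E
python3 - <<'E'
from h import *
c=load('t0')
cv=lambda a:(np.array(a,float)+.5)/3.33333-.5+[170,120]
p,e=fit(c,CR,cv([(280,537),(493,500),(230,280),(455,241),(256,441),(483,403)]),(560,10,.15));print('crate',p,e.tolist())
d,e=fit(c,DK,cv([(199,236),(183,318),(441,180),(487,238)]),(750,20,.2));print('dock',d,e.tolist())
for n,q,z in [('stopL',(157,165),40),('stopR',(437,97),40),('purple',(10,300),112),('jar',(608,175),107),('tape',(716,391),24)]: print(n,ray(c,cv(q),z).round(1))
print('crate in dock', T([0,0,-d[2]],[[p[0]-d[0],p[1]-d[1],0]]), p[2]-d[2], T(p,[(-75,0,14)]))
big=cv2.resize(np.clip(cv2.imread('pics/t0.png')[120:300,170:410]*1.6,0,255).astype(np.uint8),None,fx=3.33333,fy=3.33333)
def dr(P,col):
    q=((proj(c,P)-[170,120]+.5)*3.33333-.5).round().astype(int)
    cv2.polylines(big,[q],False,col,1)
dr(T(p,[(-75,70,28),(-75,-70,28),(-18,-70,28)]),(0,255,255))
dr(T(p,[(-18,65,158),(74,65,158),(74,-65,158),(-18,-65,158),(-18,65,158)]),(0,255,255))
dr(T(d,[(-100,102,26),(-50,79,26),(0,79,26)]),(0,255,0));dr(T(d,[(-100,-102,26),(-50,-79,26),(0,-79,26)]),(0,255,0))
dr(T(d,[(0,90,40),(0,-90,40)]),(0,255,0));dr(T(d,[(0,79,0),(0,-79,0)]),(255,0,255))
cv2.imwrite('pics/t0f.png',big)
s=r.get_state();print(s['ee_pos'],s['tcp_rot'],s['opening'])
E
```

```text
crate [5.69946563e+02 2.88765894e+01 1.71691368e-01] [[0.7, 0.7], [1.0, 0.7], [1.2, 0.6], [0.7, 0.8], [1.0, 0.3], [1.2, 0.3]]
dock [7.46995806e+02 7.32203241e+01 2.46687653e-01] [[0.2, 0.1], [0.0, 0.1], [1.6, 1.0], [0.8, 1.1]]
stopL [722.8 164.2  40. ]
stopR [767. -16.  40.]
purple [625.6 237.9 112. ]
jar [ 700.8 -114.2  107. ]
tape [ 578.9 -193.4   24. ]
crate in dock [[-182.51779897    0.23292827    0.        ]] -0.07499628490896817 [[496.04927224  16.06290743  14.        ]]
[249.46256611 572.81849616 230.7532068 ] [-6.40626601e-01 -3.07526141e+00  1.60468537e-03] 1.0007071232998337
```

View pics/t0f.png

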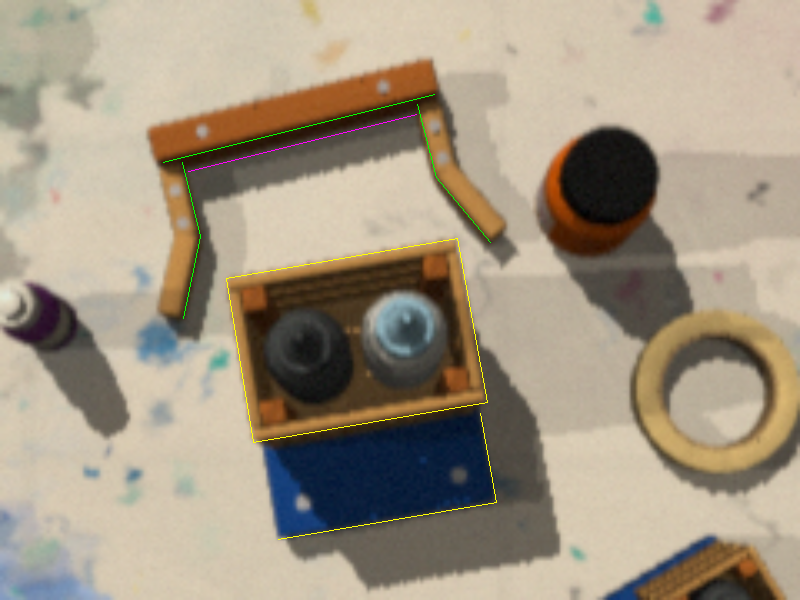

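The fit matches the picture: crate yaw is 0.172, dock yaw 0.247, and 107 mm is left to push with almost no lateral offset. I'll approach behind the push edge with the fingers spread along the face, so both tips push.

Emit:
{"method": "move_arm", "body": {"steps": [{"hand":0.07,"travel":[0.013,-0.035,0],"twist":2.1},{"hand":0.07,"travel":[0.013,-0.035,0],"twist":2.1},{"hand":0.07,"travel":[0.013,-0.035,0],"twist":2.1},{"hand":0.07,"travel":[0.013,-0.035,0],"twist":2.1},{"hand":0.07,"travel":[0.013,-0.035,0],"twist":2.1},{"hand":0.07,"travel":[0.013,-0.035,0],"twist":2.1},{"hand":0.07,"travel":[0.013,-0.035,0],"twist":2.1},{"hand":0.07,"travel":[0.013,-0.035,0],"twist":2.1}]}}

```text
time: 0.9
ee_pos: [353.7, 291.6, 231.2]
tcp_rot: [-0.182, -3.136, 0.0]
force: [1.1, -0.4, -0.6]
opening: 0.821
grasp_force: 0.0
```

Emit:
{"method": "move_arm", "body": {"steps": [{"hand":0.07,"travel":[0.013,-0.035,0],"twist":2.1},{"hand":0.07,"travel":[0.013,-0.035,0],"twist":2.1},{"hand":0.07,"travel":[0.013,-0.035,0],"twist":2.1},{"hand":0.07,"travel":[0.013,-0.035,0],"twist":2.1},{"hand":0.07,"travel":[0.013,-0.035,0],"twist":2.1},{"hand":0.07,"travel":[0.013,-0.035,0],"twist":2.1},{"hand":0.07,"travel":[0.013,-0.035,0],"twist":2.1},{"hand":0.07,"travel":[0.013,-0.035,0],"twist":2.1}]}}

```text
time: 1.7
ee_pos: [457.8, 11.5, 231.2]
tcp_rot: [0.278, -3.129, -0.0]
force: [0.2, 0.6, -0.1]
opening: 0.82
grasp_force: 0.0
```

Emit:
{"method": "move_arm", "body": {"steps": [{"hand":0.07,"travel":[-0.001,-0.001,-0.03],"twist":0},{"hand":0.07,"travel":[-0.001,-0.001,-0.03],"twist":0},{"hand":0.07,"travel":[0,0,-0.03],"twist":0},{"hand":0.07,"travel":[0,0,-0.03],"twist":0},{"hand":0.07,"travel":[0,0,-0.03],"twist":0},{"hand":0.07,"travel":[0,0,-0.03],"twist":0},{"hand":0.07,"travel":[0,0,-0.02],"twist":0},{"hand":0.07,"travel":[0,0,-0.01],"twist":0}]}}

```text
time: 2.5
ee_pos: [454.9, 11.1, 19.7]
tcp_rot: [0.275, -3.127, -0.001]
force: [0.4, 0.2, -0.0]
opening: 0.823
grasp_force: 0.0
```

Emit:
{"method": "move_arm", "body": {"steps": [{"hand":0.07,"travel":[0,0,-0.01],"twist":0},{"hand":0.07,"travel":[0,0,-0.007],"twist":0},{"hand":0.07,"travel":[0,0,-0.004],"twist":0},{"hand":0.07,"travel":[0,0,0],"twist":0}]}}

```text
time: 2.9
ee_pos: [455.6, 11.0, 0.3]
tcp_rot: [-0.276, 3.129, 0.0]
force: [-0.3, 0.1, 0.2]
opening: 0.821
grasp_force: 0.0
```

```bash
python3 - <<'E'
from h import *
cap('top','t1');cap('scene','s1')
a=cv2.imread('pics/t1.png')[190:330,200:360];b=cv2.imread('pics/s1.png')[110:320,180:420]
f=lambda i:np.clip(cv2.resize(i,(400,350),interpolation=2)*1.3,0,255).astype(np.uint8)
cv2.imwrite('pics/c1.png',np.hstack([f(a),f(b)]))
E
```

```text
(no output)
```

View pics/c1.png

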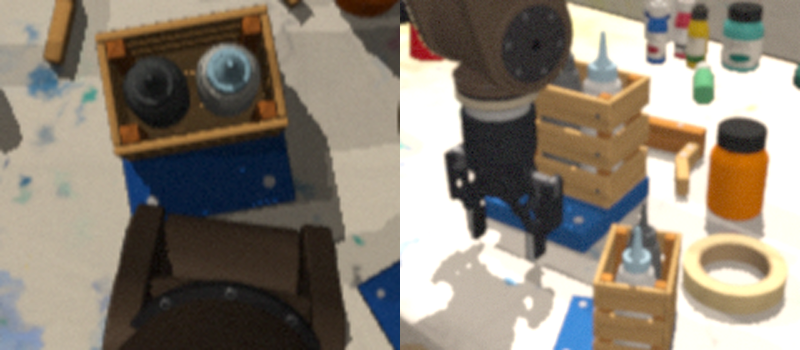

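Both fingertips stand low behind the blue ledge (left crop, fingers at (145,215) and (320,235)), about 30 mm short of the edge and aligned. The hand is clear of the box. I'll advance to contact.

Emit:
{"method": "move_arm", "body": {"steps": [{"hand":0.07,"travel":[0.008,0.001,0],"twist":0},{"hand":0.07,"travel":[0.008,0.001,0],"twist":0},{"hand":0.07,"travel":[0.006,0.001,0],"twist":0},{"hand":0.07,"travel":[0.003,0.0005,0],"twist":0},{"hand":0.07,"travel":[0.003,0.0005,0],"twist":0},{"hand":0.07,"travel":[0.003,0.0005,0],"twist":0},{"hand":0.07,"travel":[0.003,0.0005,0],"twist":0}]}}

```text
time: 3.7
ee_pos: [487.7, 16.1, 0.2]
tcp_rot: [0.275, -3.125, -0.001]
force: [-13.3, -4.5, 10.5]
opening: 0.82
grasp_force: 7.0
```

Emit:
{"method": "move_arm", "body": {"steps": [{"hand":0.07,"travel":[0.005,0.001,0],"twist":0.2},{"hand":0.07,"travel":[0.005,0.001,0],"twist":0.3},{"hand":0.07,"travel":[0.005,0.001,0],"twist":0.3},{"hand":0.07,"travel":[0.005,0.001,0],"twist":0.3},{"hand":0.07,"travel":[0.005,0.001,0],"twist":0.3}]}}

```text
time: 4.2
ee_pos: [511.7, 21.0, 0.2]
tcp_rot: [0.313, -3.119, -0.002]
force: [-14.2, -4.7, 8.9]
opening: 0.822
grasp_force: 7.0
```

Emit:
{"method": "move_arm", "body": {"steps": [{"hand":0.07,"travel":[0.006,0.001,0],"twist":0.4},{"hand":0.07,"travel":[0.006,0.001,0],"twist":0.4},{"hand":0.07,"travel":[0.006,0.001,0],"twist":0.4},{"hand":0.07,"travel":[0.006,0.001,0],"twist":0.4},{"hand":0.07,"travel":[0.006,0.001,0],"twist":0.4},{"hand":0.07,"travel":[0.006,0.001,0],"twist":0.3},{"hand":0.07,"travel":[0.005,0.001,0],"twist":0.3}]}}

```text
time: 4.9
ee_pos: [552.9, 27.9, 0.2]
tcp_rot: [0.384, -3.111, -0.002]
force: [-13.4, -3.6, 10.3]
opening: 0.818
grasp_force: 7.1
```

```bash
python3 - <<'E'
from h import *
cap('top','t2')
im=cv2.imread('pics/t2.png')[120:300,170:410]
cv2.imwrite('pics/t2c.png',cv2.resize(np.clip(im*1.6,0,255).astype(np.uint8),None,fx=3.33333,fy=3.33333,interpolation=2))
E
```

```text
(no output)
```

View pics/t2c.png

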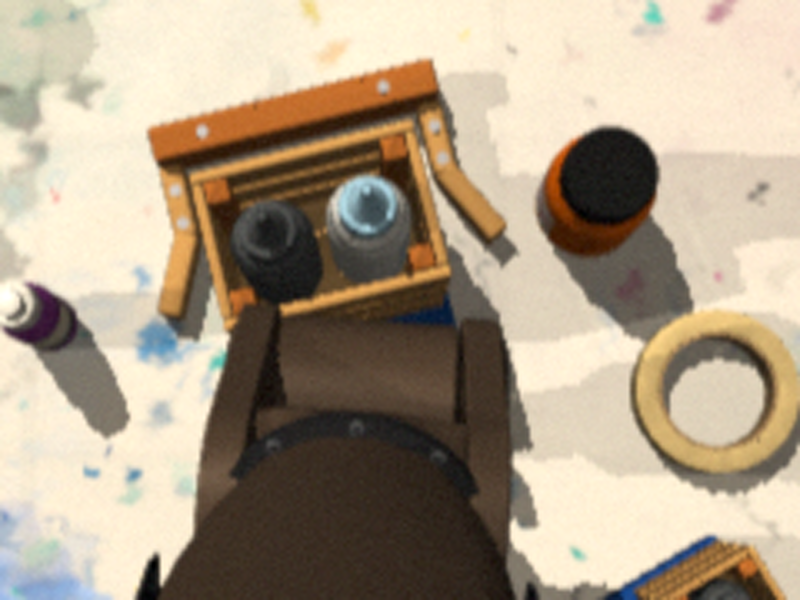

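The crate is entering the bay upright. The box top corners are at crop (188,180), (415,120), (228,325) and (449,270). I'll fit these.

```bash
python3 - <<'E'
from h import *
c=load('t2');cv=lambda a:(np.array(a,float)+.5)/3.33333-.5+[170,120]
p,e=fit(c,CR[2:],cv([(188,180),(415,120),(228,325),(449,270)]),(640,40,.22));print(p,e.tolist())
d=[747,73.2,.247];print(T([0,0,-d[2]],[[p[0]-d[0],p[1]-d[1],0]]),p[2]-d[2])
s=r.get_state()['ee_pos'];print(T([0,0,-p[2]],[[s[0]-p[0],s[1]-p[1],0]]), T([0,0,-d[2]],[[s[0]-d[0],s[1]-d[1],0]]))
E
```

```text
[6.35518710e+02 4.63517840e+01 2.51964744e-01] [[0.0, 2.0], [0.6, 1.2], [0.4, 2.0], [1.8, 1.0]]
[[-114.66214793    1.2233622     0.        ]] 0.004964744414356681
[[-83.48790072   2.61482929   0.        ]] [[-198.16200163    3.42366488    0.        ]]
```

Lateral offset is +1 mm, it is square within 0.005 rad, and about 38 mm remains. I'll push straight along the dock axis.

Emit:
{"method": "move_arm", "body": {"steps": [{"hand":0.07,"travel":[0.005,0.001,0],"twist":0},{"hand":0.07,"travel":[0.005,0.0012,0],"twist":0},{"hand":0.07,"travel":[0.005,0.0012,0],"twist":0},{"hand":0.07,"travel":[0.005,0.0012,0],"twist":0},{"hand":0.07,"travel":[0.005,0.0012,0],"twist":0},{"hand":0.07,"travel":[0.003,0.0008,0],"twist":0}]}}

```text
time: 5.55
ee_pos: [581.1, 34.6, 0.0]
tcp_rot: [0.384, -3.112, -0.001]
force: [-13.8, -3.2, 7.8]
opening: 0.82
grasp_force: 6.8
```

Emit:
{"method": "move_arm", "body": {"steps": [{"hand":0.07,"travel":[0.002,0.0005,0],"twist":0},{"hand":0.07,"travel":[0.002,0.0005,0],"twist":0}]}}

```text
time: 5.75
ee_pos: [584.8, 35.5, 0.0]
tcp_rot: [0.384, -3.111, -0.001]
force: [-12.1, -3.5, 8.2]
opening: 0.818
grasp_force: 6.7
```

Emit:
{"method": "move_arm", "body": {"steps": [{"hand":0.07,"travel":[0.002,0.0005,0],"twist":0}]}}

```text
time: 5.85
ee_pos: [586.7, 36.0, 0.0]
tcp_rot: [0.384, -3.111, -0.001]
force: [-11.8, -3.5, 7.4]
opening: 0.818
grasp_force: 6.6
```

Emit:
{"method": "move_arm", "body": {"steps": [{"hand":0.07,"travel":[0.0015,0.0004,0],"twist":0},{"hand":0.07,"travel":[0.0015,0.0004,0],"twist":0}]}}

```text
time: 6.05
ee_pos: [589.8, 36.8, 0.0]
tcp_rot: [0.384, -3.111, -0.001]
force: [-13.4, -3.9, 7.8]
opening: 0.818
grasp_force: 6.6
```

Emit:
{"method": "move_arm", "body": {"steps": [{"hand":0.07,"travel":[0.0015,0.0004,0],"twist":0}]}}

```text
time: 6.15
ee_pos: [591.3, 37.2, 0.0]
tcp_rot: [0.384, -3.111, -0.001]
force: [-12.6, -3.0, 8.0]
opening: 0.821
grasp_force: 6.6
```

Emit:
{"method": "move_arm", "body": {"steps": [{"hand":0.07,"travel":[0.001,0.0002,0],"twist":0}]}}

```text
time: 6.25
ee_pos: [592.3, 37.4, 0.0]
tcp_rot: [0.384, -3.111, -0.001]
force: [-12.8, -2.6, 8.6]
opening: 0.823
grasp_force: 6.7
```

Emit:
{"method": "move_arm", "body": {"steps": [{"hand":0.07,"travel":[0.001,0.0002,0],"twist":0}]}}

```text
time: 6.35
ee_pos: [592.5, 37.5, 0.0]
tcp_rot: [0.384, -3.11, -0.002]
force: [-20.2, -7.4, 14.2]
opening: 0.82
grasp_force: 10.7
```

Emit:
{"method": "move_arm", "body": {"steps": [{"hand":0.07,"travel":[0.001,0.0002,0],"twist":0}]}}

```text
time: 6.45
ee_pos: [592.5, 37.5, 0.0]
tcp_rot: [0.384, -3.107, -0.002]
force: [-25.7, -8.8, 18.0]
opening: 0.822
grasp_force: 13.5
```

Emit:
{"method": "move_arm", "body": {"steps": [{"hand":0.07,"travel":[0.001,0.0002,0],"twist":0}]}}

```text
time: 6.55
ee_pos: [592.4, 37.5, -0.0]
tcp_rot: [0.383, -3.105, -0.002]
force: [-30.2, -10.2, 20.3]
opening: 0.82
grasp_force: 16.2
```

The force jumps and the tool stops at x = 592.5 mm, which is the back stop. I'll retreat straight back, then raise the hand.

Emit:
{"method": "move_arm", "body": {"steps": [{"hand":0.07,"travel":[-0.004,-0.001,0],"twist":0},{"hand":0.07,"travel":[-0.008,-0.002,0],"twist":0},{"hand":0.07,"travel":[-0.02,-0.005,0],"twist":0},{"hand":0.07,"travel":[-0.03,-0.007,0],"twist":0},{"hand":0.07,"travel":[-0.03,-0.007,0.01],"twist":0},{"hand":0.07,"travel":[-0.03,-0.007,0.02],"twist":0},{"hand":0.07,"travel":[0,0,0.03],"twist":0},{"hand":0.07,"travel":[0,0,0],"twist":0}]}}

```text
time: 7.35
ee_pos: [476.8, 8.8, 63.0]
tcp_rot: [-0.383, 3.114, -0.002]
force: [-0.9, -0.4, -1.1]
opening: 0.821
grasp_force: 0.0
```

```bash
python3 - <<'E'
from h import *
cap('top','t3')
im=cv2.imread('pics/t3.png')[120:300,170:410]
cv2.imwrite('pics/t3c.png',cv2.resize(np.clip(im*1.6,0,255).astype(np.uint8),None,fx=3.33333,fy=3.33333,interpolation=2))
E
```

```text
(no output)
```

View pics/t3c.png

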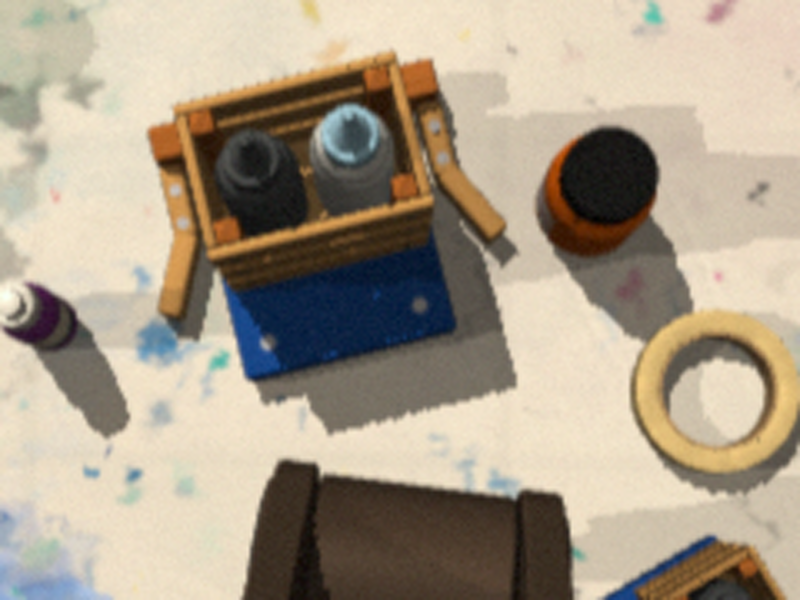

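The crate sits in the bay and the hand is clear. The base's near corners are at crop (251,379) and (456,327), and the box top corners at (175,107), (395,55), (212,260) and (433,203). The loose items are where they were. One last fit to check the pose.

```bash
python3 - <<'E'
from h import *
c=load('t3');cv=lambda a:(np.array(a,float)+.5)/3.33333-.5+[170,120]
p,e=fit(c,CR,cv([(251,379),(456,327),(175,107),(395,55),(212,260),(433,203)]),(670,50,.24));print(p,e.tolist())
d=[747,73.2,.247];print(T([0,0,-d[2]],[[p[0]-d[0],p[1]-d[1],0]]),p[2]-d[2])
E
```

```text
[6.74484029e+02 5.59854829e+01 2.50817929e-01] [[1.0, 0.6], [1.1, 0.1], [0.9, 0.5], [0.3, 2.0], [0.5, 0.5], [1.3, 0.4]]
[[-74.52401312   1.0378117    0.        ]] 0.00381792874365694
```

The crate is at x = -74.5 mm, y = +1 mm and 0.004 rad in the dock frame, so it is home. Handing in.

```bash
python3 -c "
from bench import r
print(r.hand_in())"
```

```text
the job is handed in; nothing more can be done
None
```

The crate is parked flush against the back stop, measured from the top camera at about 1 mm off centre and 0.004 rad off square; the hand is clear, the loose items look unmoved, and the job is handed in (no verdict was returned).

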